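Seat the keyed specimen disc in the slicer stage and clamp it

TASK

Fit the aluminium specimen disc (the one with the blue grip) into the dark collar of the white slicer stage: turn it so that its flat matches the collar's flat and it sits fully home, flush with the rim; if the yellow clamp finger is in the way, swing it aside first. Then swing the yellow clamp finger all the way in over the seated disc, let go of everything, and leave the other things on the bench where they are.

Things in the scene. Friction and masses are not known exactly. Their poses are not given: they have to be found in the camera images.
- disc_center (a point): Aluminium specimen disc, 0.13 kg, diameter 68 mm, 10 mm thick, one flat on its edge 24 mm from the centre, foot chamfered 2 mm, lying flat on the bench. A blue grip bar, 14 mm (x) by 26 mm (y), stands 34 mm tall on its centre. Point: on its axis, 22 mm above its underside (half its total height). z up; +x from the centre square to the flat (red line); y along the bar.
- well (a point): D-shaped well in a dark collar on the stage. Point: on its axis, on its floor, 20 mm above the bench. Collar 10 mm tall (rim 30 mm above the bench; a seated disc is flush with it), wall 8 mm thick. Round part: radius 36 mm; flat: 26 mm from the axis. z up; +x from the axis square to the flat (red line on the rim).
- stage: White slicer stage, fixed. Base 140 mm (x) by 200 mm (y), 20 mm tall, with a 40 mm tall housing from 70 to 145 mm out along +x. Origin: on the bench, under the centre of the well; axes as the well's. The clamp's upright pivot stands 66 mm from the origin along +y.
- clamp (a joint): Swing angle (rad) of the yellow clamp finger, 10 to 14 mm wide, 33 to 41 mm above the bench. At 0 (stop) it points to the well's axis, its tip 25 mm from it, over the disc's edge. Grows anticlockwise from above: finger towards the well's +x, knob towards -x; stop at 1.6. Above 0.9 clear of the well, below it can block. Stays where left (about 1.3 N at the knob).
- clamp_knob (a point): Upright black round knob post on the tail of the clamp, diameter 14 mm, from 41 to 85 mm above the bench, 40 mm from the clamp's pivot on the side away from the finger. Point: on the post's axis, 68 mm above the bench.
- blank: Bystander: plain round black disc, diameter 50 mm, 12 mm thick, with a small grey round knob, no flat. Origin: centre of the underside.
- petri: Bystander: petri dishes, diameter 92 mm, 28 mm tall. Origin: centre of the underside.
- beaker: Bystander: glass beaker, diameter 72 mm, 90 mm tall. Origin: centre of the underside.
- jar: Bystander: amber jar, diameter 56 mm, 75 mm tall. Origin: centre of the underside.
- tipbox: Bystander: green pipette tip box, 87 by 122 mm, 65 mm tall. Origin: centre of the underside.
- brush: Bystander: brush, 160 mm long, lying on the bench. Origin: middle of the underside; x along it.
- wash: Bystander: white wash bottle with red cap, diameter 64 mm, 170 mm tall. Origin: centre of the underside.
Things that resemble listed ones, but are neither listed nor needed, are in the scene too. Leave any green or purple look-alike of the part that bears disc_center alone.

How it is judged:
By the outcome, as a careful person would: the job done as asked, in the order asked, and still so for the second after the job is handed in, with the robot touching nothing.
It also fails if it takes over 61 s, if anything falls off the work surface, if the arm or the gripper's body presses on something with over 40 N, if the wrist force passes 120 N, or if a joint passes its speed limit or range.

ROBOT

A 6-joint arm with a two-finger parallel gripper is mounted at the origin on the work surface. World frame = base frame: x ahead of the robot, y to its left, z up, the work surface at z = 0. Lengths are in mm, angles in rad, forces in N, time in s.
With the tool pointing down it reaches from about 300 to 775 mm from the base axis. Payload 14.6 kg.
Tool frame: the origin (TCP) lies at the very end of the fingers, on their centre line; the grasp point (between the pads) lies 19 mm behind it; z points along the fingers, y is the line along which they close (so a half turn about z gives the same grasp; the last joint's range is limited). The gripper opens to 94 mm and grips with 3 to 60 N. Pads are 16 mm wide; open, the fingers measure 119 mm over their backs; the gripper's body (75 mm by 177 mm) begins 78 mm behind the grasp point.
Start: joints at [1.237, 0.3, 1.521, -0, 1.321, -0.067], TCP at [145.003, 530.531, 205.446] pointing down, gripper open.
Joint ranges: [-3.03, 3.03], [-0.79, 2.21], [0.23, 2.52], [-1.04, 4.18], [0, 3.07], [-2.55, 2.55]. Speed limits (rad/s): [2.22, 2.22, 2.57, 3.14, 3.14, 3.14].

INTERFACE

Orientations are given as [roll, pitch, yaw] about the fixed x, y, z axes, in that order (R = Rz(yaw) Ry(pitch) Rx(roll)).
In Python, from cell import manip, camera, get_calibration gives the robot as it stands. The module is installed in compiled form; this text tells all that it offers.
- The arm moves only by the tool jog_arm, never from a script. Its argument "plan" is one flat list of numbers, 6 for each row, row after row: the shift along the world's x, y, z in m, then the turn, a rotation vector about the world's x, y, z in degrees. A call has 1 to 20 rows; each row is the pose to reach, as a shift and turn from the pose commanded when the call began; what a row does not reach only later rows make up. A row lasts 1/10 s, in which the tool goes at most 50 mm and 8.59 degrees, less where a joint would pass 70% of its speed; a pose out of reach is approached as far as the arm can. A call with a gripper value outside its range is refused whole. "claw" is the finger opening in m, from 0 to 0.094, set as the call begins (left out, the last holds). The fingers move at their own pace and stop on an object; "force" is the grip in N (left out, the last holds). Time passes only in rows, so rows that repeat a pose let the fingers close. It gives the time, the measured TCP pose, the force, the opening and the grip force at its end, in the units of the state.
- manip.read_state(): the state, without advancing time (a new reading comes with each control period).
- camera(name): name is "scene" or "top" or "wrist"; returns (picture, depth): 420x560x3 uint8, red, green, blue; 420x560 float32, mm along the optical axis (not along the pixel's ray), 0 where there is no reading.
- get_calibration(name): a dict with "fx", "fy", "cx", "cy" (pixels), "k1" (the pictures are not rectified: a ray, as slopes to the right and down, at radius r is drawn at 1 + k1 r^2 times it, then the intrinsics apply), "origin" and "attitude" of the camera in the world. Camera axes: x right, y down, z forward; pixel columns grow to the right and rows downward; lengths in mm; the calibration is good to about 2 mm. A picture is of the moment at which its call begins: read the wrist's pose just before it. get_calibration takes no time and is no camera call; for the wrist camera it gives the pose at the moment of the call.
- manip.sign_off(): hands the job in; it is judged then, once.
The state is a dict: "clock": time; "joints": joint angles; "qd": joint speeds; "effort": joint torques, N m; "eef_pos": TCP position; "eef_rot": TCP orientation; "wrist_force": force on the tool from outside, world axes, zero at the start; "moment": the same for the moment, N m; "finger_gap": finger opening in mm; "finger_force": force on a finger pad.
Only numpy, scipy, OpenCV 4.12 (cv2) and the standard library are available. Lean on these libraries where they do the work, as an engineer would, in place of code of your own. Each camera call takes 0.05 s, during which the arm holds its last target. There are 200 camera calls.

## Working session

There is one attempt and no reset: what is moved stays moved. The work goes in short steps, Python scripts to look and compute and a tool call to move; the robot and the scene stay as the last step left them, time stands still between calls to the robot, and variables do not carry over. Pictures are saved under pics/ and viewed, at most 10 in all, crops included, and the job is handed in when it is done.

Besides the shell and the picture viewer there is one more tool, called after "Emit:" as name(argument=value, ...) on one line, values as JSON. jog_arm: Moves the arm, as the interface text tells. Its arguments: {"type":"object","properties":{"plan":{"type":"array"},"claw":{"type":"number"},"force":{"type":"number"}},"required":["plan"]}

```bash
mkdir -p pics; cat > h.py <<'E'
import numpy as np, cv2
from cell import manip, camera, get_calibration
from scipy.spatial.transform import Rotation as R
def rot(a):
    a=np.array(a,float)
    return a if a.shape==(3,3) else R.from_euler('xyz',a).as_matrix()
def shot(name,fn=None):
    c=get_calibration(name); im,d=camera(name)
    np.savez('/tmp/'+name+'.npz',im=im,d=d)
    if fn: cv2.imwrite('pics/'+fn,im[:,:,::-1])
    return c,im,d
def rays(c,uv):
    uv=np.atleast_2d(np.array(uv,float))
    K=np.array([[c['fx'],0,c['cx']],[0,c['fy'],c['cy']],[0,0,1]])
    p=cv2.undistortPoints(uv[:,None],K,np.array([c['k1'],0,0,0.]))[:,0]
    return np.c_[p,np.ones(len(p))]
def onz(c,uv,z):
    d=rays(c,uv)@rot(c['attitude']).T; o=np.array(c['origin'])
    return o+d*((z-o[2])/d[:,2])[:,None]
def cloud(c,d):
    h,w=d.shape; u,v=np.meshgrid(np.arange(w),np.arange(h))
    r=rays(c,np.c_[u.ravel(),v.ravel()])
    return (np.array(c['origin'])+(r*d.reshape(-1,1))@rot(c['attitude']).T).reshape(h,w,3)
E
python3 - <<'E'
from h import *
for n in ('top','scene'):
    c,im,d=shot(n,n+'1.png'); print(n,c)
print(manip.read_state())
E
```

```text
top {'fx': 438.58633167207347, 'fy': 438.58633167207347, 'cx': 278.9902272130272, 'cy': 207.77143849168692, 'k1': -0.04286305919018229, 'origin': array([ 437.12275604,   23.171755  , 1162.74421813]), 'attitude': array([-3.03621560e+00,  2.69887858e-03, -1.57419352e+00])}
scene {'fx': 418.70840031132116, 'fy': 418.70840031132116, 'cx': 281.7634136544708, 'cy': 207.85246494647686, 'k1': 0.03705857161917552, 'origin': array([1279.51866193, -379.75759477,  716.34138749]), 'attitude': array([-2.22648631, -0.02045423,  1.08483236])}
{'clock': 0.1, 'joints': array([ 1.23739509e+00,  3.00391076e-01,  1.52149537e+00, -1.64027419e-05,
        1.32072565e+00, -6.65918005e-02]), 'qd': array([ 0.00029484, -0.00147554, -0.00325466,  0.00197107, -0.00021877,
        0.00067104]), 'effort': array([-8.79499948e-04, -5.32643759e+01, -3.53282619e+01,  7.08722323e-02,
        2.33949552e-02, -7.68922837e-05]), 'eef_pos': array([144.93651418, 530.31794051, 204.96649245]), 'eef_rot': array([-3.14057442e+00, -5.19829158e-05,  2.87478726e+00]), 'wrist_force': array([ 0.11187812, -0.56872563,  0.38868789]), 'moment': array([-0.01142399,  0.01938866,  0.01623947]), 'finger_force': 0.0, 'finger_gap': 94.16821488193258}
```

View pics/top1.png

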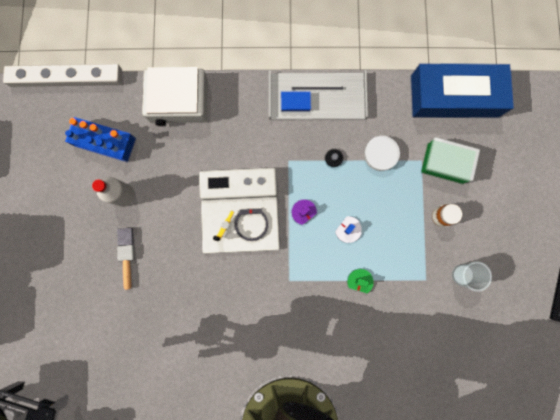

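View pics/scene1.png

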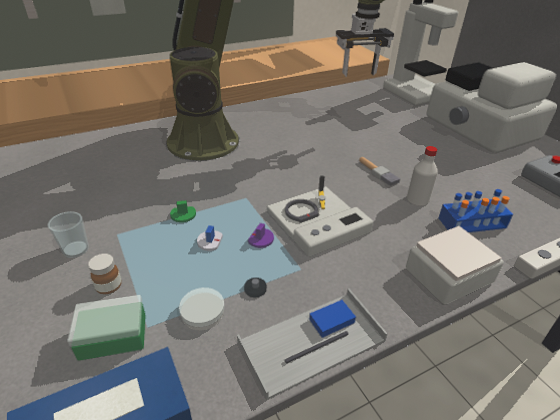

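Top view: the blue-gripped disc is at about (349,230), the well at (251,224) and the yellow clamp at (225,226). The purple (304,211) and green (361,281) look-alikes are nearby.

```bash
python3 - <<'E'
from h import *
z=np.load('/tmp/top.npz');c=get_calibration('top');im=z['im']
P=cloud(c,z['d'])
for n,uv,h in (('disc',(349,230),10),('well',(251,224),30),('clamp',(225,226),41),('purple',(304,211),10),('green',(361,281),10)):
    print(n,onz(c,uv,h)[0].round(1),P[uv[1],uv[0]].round(1))
hsv=cv2.cvtColor(im,cv2.COLOR_RGB2HSV)
a=cv2.resize(im[165:260,195:285],None,fx=6,fy=6,interpolation=2);b=cv2.resize(im[200:260,320:380],None,fx=4,fy=4,interpolation=2)
o=np.zeros((570,780,3),np.uint8);o[:570,:540]=a;o[:240,540:]=b
cv2.imwrite('pics/crop1.png',o[:,:,::-1])
E
```

```text
disc [ 499.6 -158.1   10. ] [ 497.8 -152.9   43.4]
well [515.   98.4  30. ] [515.5  98.9  22.6]
clamp [509.3 164.4  41. ] [509.1 163.9  44.7]
purple [550.2 -40.2  10. ] [546.6 -38.1  46.8]
green [ 366.6 -186.9   10. ] [ 368.7 -180.6   44.7]
```

View pics/crop1.png

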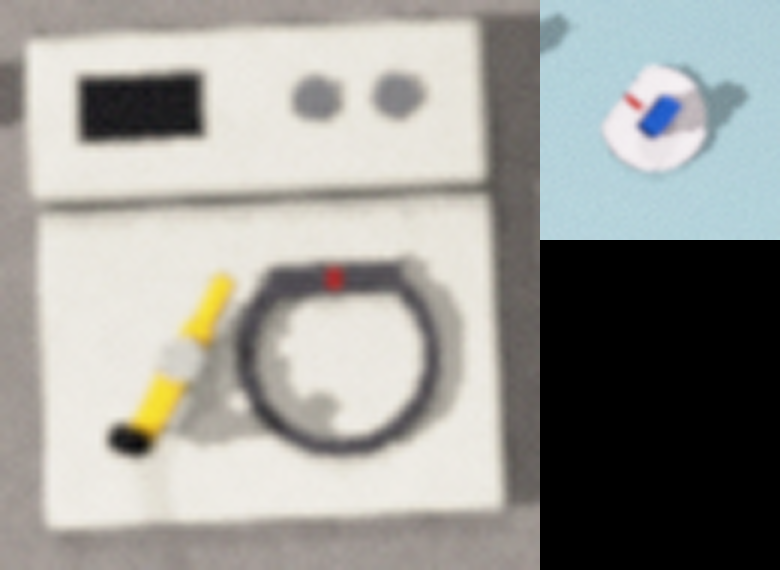

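Stage yaw is about +0.05 and disc yaw about 0.85. The clamp is near 1.0, which is borderline clear. I'll go over the stage first for a close look, then on to the disc.

Emit:
jog_arm(plan=[0.32,-0.43,0.08,0,0,-26,0.32,-0.43,0.08,0,0,-26,0.32,-0.43,0.08,0,0,-26,0.32,-0.43,0.08,0,0,-26,0.32,-0.43,0.08,0,0,-26,0.32,-0.43,0.08,0,0,-26,0.32,-0.43,0.08,0,0,-26,0.32,-0.43,0.08,0,0,-26,0.32,-0.43,0.08,0,0,-26,0.32,-0.43,0.08,0,0,-26,0.32,-0.43,0.08,0,0,-26,0.32,-0.43,0.08,0,0,-26,0.32,-0.43,0.08,0,0,-26,0.32,-0.43,0.08,0,0,-26])

```text
clock: 1.5
eef_pos: [464.4, 101.3, 285.2]
eef_rot: [-3.141, -0.0, 2.422]
wrist_force: [-0.0, 1.0, -0.3]
finger_gap: 94.1
finger_force: 0.0
```

```bash
python3 - <<'E'
from h import *
s=manip.read_state();print(s['clock'],s['eef_pos'],s['eef_rot'])
c,im,d=shot('wrist','w1.png');print(c);np.save('/tmp/w1c.npy',c,allow_pickle=True);np.savez('/tmp/w1.npz',im=im,d=d)
E
```

```text
1.5 [464.43450572 101.26327191 285.1636191 ] [-3.14123087e+00 -4.97776645e-04  2.42181308e+00]
{'fx': 334.1441895961939, 'fy': 334.1441895961939, 'cx': 280.44779155380627, 'cy': 204.3721151189029, 'k1': 0.021657456781905785, 'origin': array([414.86771674, 146.66912811, 464.98897171]), 'attitude': array([ 2.90671394e+00, -2.29674496e-04,  8.50404171e-01])}
```

View pics/w1.png

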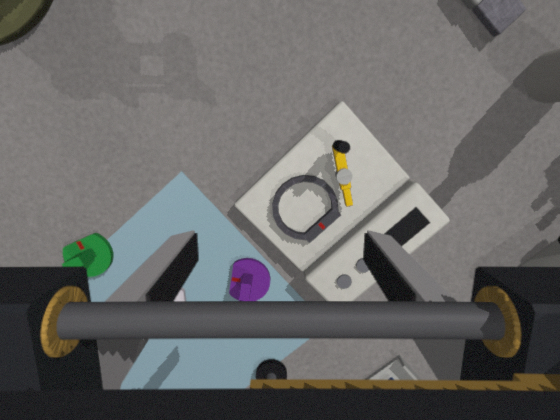

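Wrist view: the well is at about (305,208) with its red mark at (321,227). The clamp pivot is at (344,177), the finger tip at (349,205) and the knob at (341,147), so the finger lies beside the well. Next I'll fit these in metric terms.

```bash
cat >> h.py <<'E'
from scipy.optimize import minimize
def proj(c,X):
    K=np.array([[c['fx'],0,c['cx']],[0,c['fy'],c['cy']],[0,0,1]])
    Rc=rot(c['attitude']); rv=cv2.Rodrigues(Rc.T)[0]
    return cv2.projectPoints(np.array(X,float),rv,-Rc.T@np.array(c['origin']),K,np.array([c['k1'],0,0,0.]))[0][:,0]
def ortho(c,im,x0,y0,z,half=70,s=.5):
    g=np.arange(-half,half,s); X,Y=np.meshgrid(x0+g,y0+g,indexing='ij')
    uv=proj(c,np.c_[X.ravel(),Y.ravel(),np.full(X.size,z)]).astype(np.float32)
    return X,Y,cv2.remap(im,uv[:,0].reshape(X.shape),uv[:,1].reshape(X.shape),cv2.INTER_LINEAR)
def D(X,Y,p,r,f):
    dx,dy=X-p[0],Y-p[1]; a=dx*np.cos(p[2])+dy*np.sin(p[2])
    return (np.hypot(dx,dy)<r)&(a<f)
def fitD(score,p0):
    best=None
    for st in ((3,3,.06),(1,1,.02),(.4,.4,.01)):
        for k in range(3):
            G=[np.array(p0)+np.array(st)*(i,j,l) for i in range(-2,3) for j in range(-2,3) for l in range(-2,3)]
            S=[score(g) for g in G]; p0=G[int(np.argmax(S))]
    return p0,max(S)
E
python3 - <<'E'
from h import *
for n in ('wrist','top'):
    z=np.load('/tmp/w1.npz' if n=='wrist' else '/tmp/top.npz');im=z['im']
    c=np.load('/tmp/w1c.npy',allow_pickle=True).item() if n=='wrist' else get_calibration('top')
    X,Y,o=ortho(c,im,515,98,30)
    g=o.max(2).astype(float); m=((g<115)|((o[:,:,0]>o[:,:,1]*1.6))).astype(float)
    def sc(p):
        a=D(X,Y,p,44,34);b=D(X,Y,p,36,26);r=a&~b
        q=D(X,Y,p,50,40)&~a
        return m[r].mean()-m[b].mean()*.7-m[q].mean()*.7
    print(n,'well',fitD(sc,(513,96,.05)))
    X,Y,o=ortho(c,im,515,165,41)
    h=cv2.cvtColor(o,cv2.COLOR_RGB2HSV);y=(h[:,:,0]>18)&(h[:,:,0]<35)&(h[:,:,1]>150)&(h[:,:,2]>100)
    pts=np.c_[X[y],Y[y]];vx=cv2.fitLine(pts.astype(np.float32),cv2.DIST_L2,0,.01,.01).ravel()
    pr=(pts-vx[2:])@vx[:2];print(' yellow',vx,y.sum(),vx[2:]+vx[:2]*pr.min(),vx[2:]+vx[:2]*pr.max())
z=np.load('/tmp/top.npz');im=z['im'];c=get_calibration('top')
X,Y,o=ortho(c,im,500,-157,10)
o=o.astype(float);m=((o[:,:,0]>o[:,:,2]*.97)).astype(float);hs=cv2.cvtColor(o.astype(np.uint8),cv2.COLOR_RGB2HSV)
blue=(hs[:,:,0]>100)&(hs[:,:,0]<130)&(hs[:,:,1]>130);m[blue]=1
def sc(p):
    a=D(X,Y,p,34,24);b=D(X,Y,p,42,32)&~a
    return m[a].mean()-m[b].mean()
print('disc',fitD(sc,(499,-157,.85)))
X,Y,o=ortho(c,im,500,-157,44)
hs=cv2.cvtColor(o,cv2.COLOR_RGB2HSV);b=(hs[:,:,0]>100)&(hs[:,:,0]<130)&(hs[:,:,1]>130)
print('bar',cv2.minAreaRect(np.c_[X[b],Y[b]].astype(np.float32)))
E
```

```text
wrist well (array([5.176e+02, 9.900e+01, 2.100e-01]), np.float64(0.7356972078025275))
 yellow [ 8.9016026e-01 -4.5564759e-01  5.1676715e+02  1.6407535e+02] 2276 [482.99016276 181.3648224 ] [551.03071394 146.5368096 ]
top well (array([5.17e+02, 9.84e+01, 1.00e-01]), np.float64(0.6616079016001009))
 yellow [ 8.8219512e-01 -4.7088400e-01  5.0962311e+02  1.6602837e+02] 1710 [480.81444725 181.4053921 ] [546.61695848 146.28238036]
disc (array([ 502.  , -155.6 ,    0.92]), np.float64(0.8479612225166978))
bar ((501.07318115234375, -154.40853881835938), (13.196683883666992, 26.081018447875977), 51.34019470214844)
```

Emit:
jog_arm(plan=[0.0365,-0.2555,-0.155,0,0,3,0.0365,-0.2555,-0.155,0,0,3,0.0365,-0.2555,-0.155,0,0,3,0.0365,-0.2555,-0.155,0,0,3,0.0365,-0.2555,-0.155,0,0,3,0.0365,-0.2555,-0.155,0,0,3,0.0365,-0.2555,-0.155,0,0,3,0.0365,-0.2555,-0.155,0,0,3])

```text
clock: 2.35
eef_pos: [501.3, -154.4, 130.1]
eef_rot: [-3.141, -0.001, 2.473]
wrist_force: [0.6, -0.2, 0.6]
finger_gap: 93.5
finger_force: 0.0
```

```bash
python3 - <<'E'
from h import *
s=manip.read_state();print(s['clock'],s['eef_pos'],s['eef_rot'])
w=s['eef_rot'][2];print('tool y angle',np.arctan2(-np.cos(w),np.sin(w)))
c,im,d=shot('wrist','w2.png')
print('tcp px',proj(c,[s['eef_pos'],[501.5,-155,44]]))
X,Y,o=ortho(c,im,501,-155,44,40,.25)
hs=cv2.cvtColor(o,cv2.COLOR_RGB2HSV);b=((hs[:,:,0]>100)&(hs[:,:,0]<130)&(hs[:,:,1]>130)).astype(np.uint8)
n,l,st,ce=cv2.connectedComponentsWithStats(b);i=1+np.argmax(st[1:,4]);b=l==i
print('bar(z44)',cv2.minAreaRect(np.c_[X[b],Y[b]].astype(np.float32)),st[i,4]/16)
X,Y,o=ortho(c,im,501,-155,10,60,.5)
of=o.astype(float);m=((of[:,:,0]>of[:,:,2]*.97)&(of.max(2)>60)).astype(float)
hs=cv2.cvtColor(o,cv2.COLOR_RGB2HSV);m[(hs[:,:,0]>100)&(hs[:,:,0]<130)&(hs[:,:,1]>130)]=1
def sc(p):
    a=D(X,Y,p,34,24);b=D(X,Y,p,42,32)&~a
    return m[a].mean()-m[b].mean()
print('disc',fitD(sc,(501,-155,.9)))
# stage edges from earlier pics
cw=np.load('/tmp/w1c.npy',allow_pickle=True).item();p=onz(cw,[(235,207),(342,101)],20);e=p[1]-p[0];print('stage -x edge',p,np.hypot(*e[:2]),'yaw',np.arctan2(-e[0],e[1]))
print('pivot',onz(cw,[(344,177)],45),'mark',onz(cw,[(321,227)],30),'knob',onz(cw,[(341,147)],85))
E
```

```text
2.35 [ 501.29590447 -154.35320423  130.05676253] [-3.14134211e+00 -1.26870603e-03  2.47322261e+00]
tool y angle 0.9024262877611005
tcp px [[277.88412887 245.48175152]
 [278.16206774 209.25659143]]
bar(z44) ((502.5183410644531, -153.6240234375), (13.081167221069336, 31.037986755371094), 51.44953536987305) 393.375
disc (array([ 505.  , -155.4 ,    0.88]), np.float64(0.932220863561755))
stage -x edge [[456.63170776  27.21989581  20.        ]
 [445.01707791 224.49325992  20.        ]] 197.61497871118155 yaw 0.05880792663922496
pivot [[516.77283958 164.4426096   45.        ]] mark [[553.33092283  98.65105758  30.        ]] knob [[478.34135132 181.45045034  85.        ]]
```

View pics/w2.png

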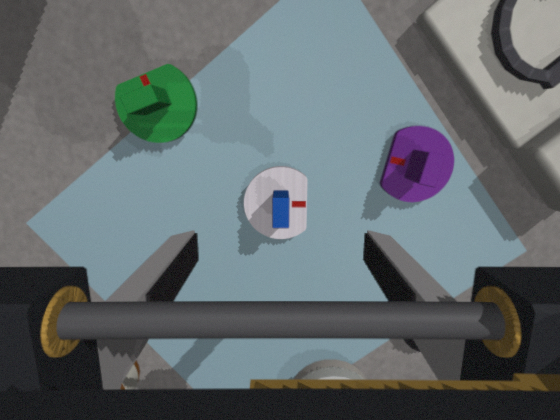

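The disc sits at (278,205) with its flat to the right along the closing axis. The bar is centred between the fingers and aligned. Descending to grasp.

Emit:
jog_arm(plan=[0.001,-0.001,-0.05,0,0,0,0.001,-0.001,-0.09,0,0,0,0.001,-0.001,-0.108,0,0,0,0.001,-0.001,-0.116,0,0,0,0.001,-0.001,-0.116,0,0,0,0.001,-0.001,-0.116,0,0,0], claw=0.05)

```text
clock: 3.0
eef_pos: [503.5, -155.6, 16.1]
eef_rot: [3.141, 0.002, 2.474]
wrist_force: [-0.2, -0.5, 0.6]
finger_gap: 51.4
finger_force: 0.0
```

Emit:
jog_arm(plan=[0,0,0,0,0,0,0,0,0,0,0,0,0,0,0,0,0,0,0,0,0,0,0,0,0,0,0,0,0,0,0,0,0,0,0,0,0,0,0,0,0,0,0,0,0,0,0,0], claw=0.0, force=25)

```text
clock: 3.8
eef_pos: [502.6, -156.0, 14.6]
eef_rot: [3.142, 0.0, 2.473]
wrist_force: [-1.1, -0.1, 3.2]
finger_gap: 13.9
finger_force: 25.0
```

Grip holds at 13.9 mm. Lifting, turning and going beside the well so that both are in view.

Emit:
jog_arm(plan=[0,0,0.05,0,0,0,0,0,0.1,0,0,0,0.0165,0.185,0.1,0,0,-48.4,0.0165,0.185,0.1,0,0,-48.4,0.0165,0.185,0.1,0,0,-48.4,0.0165,0.185,0.1,0,0,-48.4,0.0165,0.185,0.1,0,0,-48.4,0.0165,0.185,0.1,0,0,-48.4,0.0165,0.185,0.1,0,0,-48.4,0.0165,0.185,0.1,0,0,-48.4,0.0165,0.185,0.1,0,0,-48.4])

```text
clock: 4.9
eef_pos: [519.0, 28.7, 114.4]
eef_rot: [-3.141, -0.0, 1.632]
wrist_force: [-0.2, 0.3, -1.4]
finger_gap: 13.8
finger_force: 25.0
```

```bash
python3 - <<'E'
from h import *
s=manip.read_state();print(s['clock'],s['eef_pos'],s['eef_rot'],s['finger_gap'])
w=s['eef_rot'][2];print('tool y angle',np.arctan2(-np.cos(w),np.sin(w)))
c,im,d=shot('wrist','w3.png');np.save('/tmp/w3c.npy',c,allow_pickle=True);np.savez('/tmp/w3.npz',im=im,d=d)
E
```

```text
4.9 [518.9561572   28.69475926 114.36426119] [-3.14139926e+00 -2.36480783e-05  1.63153165e+00] 13.806416895116694
tool y angle 0.060735322389582506
```

View pics/w3.png

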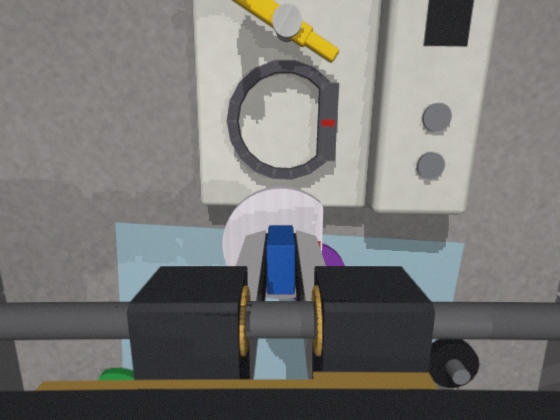

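Wrist view: the collar is centred at about (284,120) with its flat at x≈328. The held disc's visible arc runs (223,240)–(280,189), with its flat edge at x≈323 for rows 207–245. Fitting both in the same image.

```bash
python3 - <<'E'
from h import *
z=np.load('/tmp/w3.npz');im=z['im'];c=np.load('/tmp/w3c.npy',allow_pickle=True).item()
X,Y,o=ortho(c,im,520,98,30,62,.5)
g=o.max(2); m=((g<120)|(o[:,:,0]>o[:,:,1]*1.6)).astype(float)
def sc(p):
    a=D(X,Y,p,44,34);b=D(X,Y,p,36,26);r=a&~b;q=D(X,Y,p,48,38)&~a
    return m[r].mean()-m[b].mean()*.7-m[q].mean()*.7
print('well',fitD(sc,(520,98,.06)))
for t in (90,105): 
    m=((g<t)|(o[:,:,0]>o[:,:,1]*1.6)).astype(float);print(' t',t,fitD(sc,(520,98,.06)))
print('ring colors',im[120,232],im[100,333],'shadow',im[180,290],im[95,262])
# disc: visible part only (rows<246)
zt=109.8
X,Y,o=ortho(c,im,519,29,zt,50,.5)
uv=proj(c,np.c_[X.ravel(),Y.ravel(),np.full(X.size,zt)]);vis=(uv[:,1]<243).reshape(X.shape)&~((abs(uv[:,0]-281)<33)&(uv[:,1]>222)).reshape(X.shape)
of=o.astype(int);m=((of.min(2)>165)&(of[:,:,0]>=of[:,:,2]-8)).astype(float)
print('disc col',im[215,260],im[200,320],'stage',im[196,250])
def sd(p):
    a=D(X,Y,p,34,24);q=D(X,Y,p,38,28)&~a
    return m[a&vis].mean()-m[q&vis].mean()
print('disc',fitD(sd,(519,29,.06)))
# flat edges by subpixel gradient
gr=cv2.cvtColor(im,cv2.COLOR_RGB2GRAY).astype(float)
def edge(rows,lo,hi,sign,zz):
    pts=[]
    for r in rows:
        dv=sign*np.diff(gr[r,lo:hi]);w=np.clip(dv,0,None)**2;pts.append(((w*(np.arange(lo,hi-1)+.5)).sum()/w.sum(),r))
    P=onz(c,pts,zz);k=np.polyfit(P[:,1],P[:,0],1);return P.mean(0).round(2),-np.arctan(k[0]),k
print('disc flat',edge(range(212,236,2),316,331,-1,zt))
print('collar outer flat',edge([*range(90,114,2),*range(132,154,2)],331,344,1,30))
E
```

```text
well (array([5.186e+02, 9.860e+01, 1.300e-01]), np.float64(0.739054001435363))
 t 90 (array([5.194e+02, 9.900e+01, 2.500e-01]), np.float64(0.7316928236930412))
 t 105 (array([5.19e+02, 9.90e+01, 1.50e-01]), np.float64(0.7825929009103685))
ring colors [88 88 93] [81 80 84] shadow [139 137 133] [144 143 137]
disc col [194 188 195] [192 190 185] stage [172 166 173]
disc (array([5.20e+02, 2.84e+01, 6.00e-02]), np.float64(0.7012108262108262))
disc flat (array([543.25,  43.32, 109.8 ]), np.float64(0.05931219966186494), array([-5.93818499e-02,  5.45820001e+02]))
collar outer flat (array([558.76, 101.95,  30.  ]), np.float64(0.045659411131940726), array([-4.56911676e-02,  5.63413554e+02]))
```

```bash
python3 - <<'E'
from h import *
from scipy.ndimage import map_coordinates
from scipy.optimize import least_squares
z=np.load('/tmp/w3.npz');im=z['im'];c=np.load('/tmp/w3c.npy',allow_pickle=True).item()
gr=cv2.cvtColor(im,cv2.COLOR_RGB2GRAY).astype(float)
def arc(x0,y0,zz,angs,r,sign):
    out=[]
    for a in angs:
        P=np.c_[x0+r*np.cos(a),y0+r*np.sin(a),np.full(len(r),zz)];uv=proj(c,P)
        g=map_coordinates(gr,[uv[:,1],uv[:,0]],order=1);dv=sign*np.diff(g);i=np.argmax(dv)
        if dv[i]>5: out.append(P[i,:2]/2+P[i+1,:2]/2)
    return np.array(out)
def circ(p):
    f=lambda q:np.hypot(p[:,0]-q[0],p[:,1]-q[1])-q[2]
    s=least_squares(f,[p[:,0].mean(),p[:,1].mean(),40],loss='soft_l1',f_scale=.5);return s.x.round(2),np.abs(s.fun).mean().round(2),len(p)
A=.06+np.radians(np.arange(65,296,4))
for cx in (518,521):
    print('outer',circ(arc(cx,98.7,30,A,np.arange(40,50,.4),1)),'inner',circ(arc(cx,98.7,30,A,np.arange(31,40,.4),-1)))
print('flat prof');r=np.arange(12,44,1.)
for t in (-14,-8,8,14):
    P=np.c_[519+r*np.cos(.06)-t*np.sin(.06),98.7+r*np.sin(.06)+t*np.cos(.06),np.full(len(r),30)];uv=proj(c,P);print(t,map_coordinates(gr,[uv[:,1],uv[:,0]],order=1).astype(int))
print('disc',circ(arc(519.5,28.5,109.8,.06+np.radians(np.arange(52,185,4)),np.arange(28,41,.4),-1)))
print('piv',onz(c,[(287,20)],45),'cam',c['origin'])
E
```

```text
outer (array([518.79,  98.84,  44.45]), np.float64(0.73), 58) inner (array([518.82,  99.01,  35.05]), np.float64(0.19), 58)
outer (array([518.88,  98.91,  44.41]), np.float64(0.47), 58) inner (array([518.79,  98.97,  35.04]), np.float64(0.22), 58)
flat prof
-14 [196 196 194 198 194 194 195 183 179 180 178 179 159  83  72  78  79  80
  82  81  80  78  79  80  80  80  79  91 169 191 193 195]
-8 [195 196 195 195 195 195 195 190 180 179 179 179 175  77  66  78  79  80
  80  81  81  79  79  78  80  81  80  92 150 190 190 191]
8 [197 196 196 196 197 195 193 192 179 178 179 180 178 121  63  75  79  78
  79  81  77  80  80  78  80  80  79  82 133 187 189 191]
14 [196 194 194 197 198 197 192 188 186 179 176 151 147  95  53  76  76  79
  81  78  80  76  79  78  78  79  79  85 133 187 194 192]
disc (array([519.84,  28.62,  33.77]), np.float64(0.78), 34)
piv [[516.1847777  165.07988176  45.        ]] cam [515.90475375  96.96562379 294.15010151]
```

Well is at (519,99), yaw about 0.05. The held disc is at (519.7,28.6), yaw 0.06. Moving over and down to just above the rim, then in slowly.

Emit:
jog_arm(plan=[-0.0005,0.04,0,0,0,-0.4,-0.0005,0.0703,0,0,0,-0.4,-0.0005,0.0703,-0.03,0,0,-0.4,-0.0005,0.0703,-0.05,0,0,-0.4,-0.0005,0.0703,-0.06,0,0,-0.4,-0.0005,0.0703,-0.067,0,0,-0.4,-0.0005,0.0703,-0.067,0,0,-0.4,-0.0005,0.0703,-0.067,0,0,-0.4])

```text
clock: 5.75
eef_pos: [519.0, 99.2, 48.2]
eef_rot: [3.141, -0.0, 1.622]
wrist_force: [-0.3, 0.1, -1.8]
finger_gap: 13.9
finger_force: 25.0
```

Emit:
jog_arm(plan=[0,0,-0.002,0,0,0,0,0,-0.004,0,0,0,0,0,-0.006,0,0,0,0,0,-0.006,0,0,0,0,0,-0.006,0,0,0])

```text
clock: 6.25
eef_pos: [518.5, 99.3, 41.4]
eef_rot: [-3.141, 0.0, 1.622]
wrist_force: [-0.3, -0.2, -0.9]
finger_gap: 14.1
finger_force: 25.0
```

Underside is about 3 mm below the rim with no contact force. Continuing down.

Emit:
jog_arm(plan=[0,0,-0.002,0,0,0,0,0,-0.004,0,0,0,0,0,-0.006,0,0,0,0,0,-0.0068,0,0,0,0,0,-0.0068,0,0,0,0,0,-0.0068,0,0,0])

```text
clock: 6.85
eef_pos: [518.5, 99.3, 34.6]
eef_rot: [3.142, -0.0, 1.622]
wrist_force: [-0.3, 0.4, -1.1]
finger_gap: 13.9
finger_force: 25.0
```

Emit:
jog_arm(plan=[0,0,0,0,0,0,0,0,0,0,0,0,0,0,0,0,0,0,0,0,0,0,0,0], claw=0.036)

```text
clock: 7.25
eef_pos: [518.5, 99.3, 34.7]
eef_rot: [3.141, -0.0, 1.622]
wrist_force: [-0.1, -0.6, 0.3]
finger_gap: 35.7
finger_force: 0.0
```

Emit:
jog_arm(plan=[0,0,0.03,0,0,0,0,0,0.06,0,0,0,0,0,0.1,0,0,0,0,-0.04,0.1,0,0,0,0,-0.06,0.1,0,0,0,0,-0.06,0.1,0,0,0,0,-0.06,0.1,0,0,0])

```text
clock: 7.95
eef_pos: [518.5, 39.5, 134.6]
eef_rot: [-3.141, -0.0, 1.621]
wrist_force: [-0.3, 0.1, -0.0]
finger_gap: 36.3
finger_force: 0.0
```

```bash
python3 - <<'E'
from h import *
s=manip.read_state();print(s['clock'],s['eef_pos'])
c,im,d=shot('wrist','w4.png');P=cloud(c,d)
r=np.hypot(P[...,0]-519,P[...,1]-99);a=np.degrees(np.arctan2(P[...,1]-99,P[...,0]-519))
for lo,hi in ((18,23),(24,32),(38,42)):
    for b in range(-180,180,60):
        k=(r>lo)&(r<hi)&(a>=b)&(a<b+60)&(P[...,2]<37)
        print(lo,b,k.sum(),np.median(P[k][:,2]).round(1) if k.sum() else None)
E
```

```text
7.95 [518.46842431  39.49491612 134.59528096]
18 -180 154 30.6
18 -120 151 30.6
18 -60 154 30.4
18 0 164 30.8
18 60 166 30.6
18 120 164 30.7
24 -180 336 30.6
24 -120 323 30.5
24 -60 333 30.5
24 0 354 30.5
24 60 375 30.7
24 120 360 30.5
38 -180 241 30.6
38 -120 223 30.5
38 -60 211 30.6
38 0 227 30.6
38 60 281 30.7
38 120 258 30.7
```

View pics/w4.png

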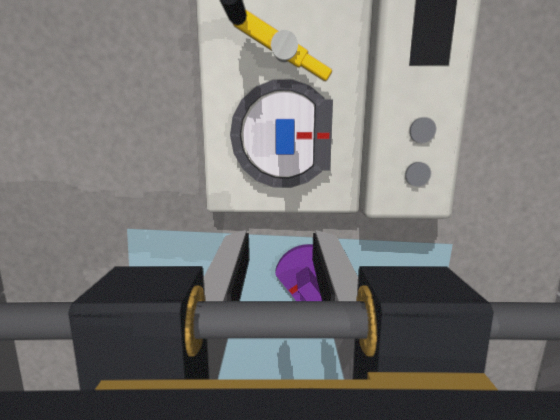

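Disc is flush all round (30.6 mm, same as the collar rim), with the flats and red marks aligned at (304,135)/(322,135). The clamp knob base is at about (240,18). Now to straddle the knob, which should be at about (479.6,183).

Emit:
jog_arm(plan=[-0.039,0.1436,0,0,0,60,-0.039,0.1436,0,0,0,60,-0.039,0.1436,0,0,0,60,-0.039,0.1436,0,0,0,60,-0.039,0.1436,0,0,0,60,-0.039,0.1436,0,0,0,60,-0.039,0.1436,0,0,0,60,-0.039,0.1436,0,0,0,60,-0.039,0.1436,0,0,0,60])

```text
clock: 8.9
eef_pos: [479.3, 183.5, 134.5]
eef_rot: [-3.141, -0.0, 2.665]
wrist_force: [-0.7, -0.4, 0.3]
finger_gap: 36.1
finger_force: 0.0
```

```bash
python3 - <<'E'
from h import *
s=manip.read_state();print(s['clock'],s['eef_pos'],s['eef_rot'])
c,im,d=shot('wrist','w5.png')
print('knob top px',proj(c,[[479.6,183.1,85],[479.6,183.1,41],s['eef_pos']]))
E
```

```text
8.9 [479.27950251 183.53620417 134.51846701] [-3.14144746e+00 -1.95273917e-04  2.66513053e+00]
knob top px [[278.06545336 221.28917098]
 [278.39704686 206.53919154]
 [277.933667   245.01797627]]
```

View pics/w5.png

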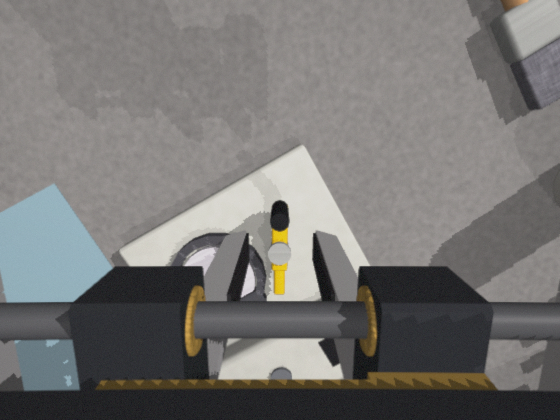

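The knob top is at (279,218) against a predicted (278,221), centred between the fingers. Descending and gripping gently.

Emit:
jog_arm(plan=[0,0,-0.04,0,0,0,0,0,-0.07,0,0,0,0,0,-0.084,0,0,0,0,0,-0.084,0,0,0,0,0,-0.084,0,0,0])

```text
clock: 9.45
eef_pos: [480.1, 183.2, 51.7]
eef_rot: [3.141, 0.001, 2.668]
wrist_force: [1.2, 0.2, 0.1]
finger_gap: 36.2
finger_force: 0.0
```

Emit:
jog_arm(plan=[0,0,0,0,0,0,0,0,0,0,0,0,0,0,0,0,0,0,0,0,0,0,0,0,0,0,0,0,0,0,0,0,0,0,0,0], claw=0.0, force=8)

```text
clock: 10.05
eef_pos: [479.8, 183.0, 51.2]
eef_rot: [3.141, 0.001, 2.669]
wrist_force: [-1.7, -0.7, 7.3]
finger_gap: 13.7
finger_force: 8.0
```

Emit:
jog_arm(plan=[0.0017,0.003,0,0,0,-5,0.0037,0.0059,0,0,0,-10,0.0059,0.0086,0,0,0,-15,0.0083,0.0111,0,0,0,-20,0.011,0.0133,0,0,0,-25,0.0139,0.0154,0,0,0,-30,0.0169,0.0171,0,0,0,-35,0.02,0.0186,0,0,0,-40,0.0233,0.0199,0,0,0,-45,0.0233,0.0199,0,0,0,-45])

```text
clock: 11.05
eef_pos: [503.8, 202.4, 51.2]
eef_rot: [3.14, 0.001, 1.88]
wrist_force: [2.0, -4.1, 5.4]
finger_gap: 13.7
finger_force: 8.0
```

Emit:
jog_arm(plan=[0.0033,0.0009,0,0,0,-5,0.005,0.0012,0,0,0,-7.5,0.0068,0.0015,0,0,0,-10,0.0085,0.0017,0,0,0,-12.5,0.0085,0.0017,0,0,0,-12.5,0.0085,0.0017,0,0,0,-12.5])

```text
clock: 11.65
eef_pos: [512.0, 203.9, 51.2]
eef_rot: [3.14, 0.001, 1.665]
wrist_force: [1.4, -5.3, 5.0]
finger_gap: 13.9
finger_force: 8.0
```

Emit:
jog_arm(plan=[0.001,0.0001,0,0,0,-1.5,0.002,0.0001,0,0,0,-2.5,0.002,0.0001,0,0,0,-2.5,0.002,0.0001,0,0,0,-2.5])

```text
clock: 12.05
eef_pos: [513.3, 204.1, 51.2]
eef_rot: [-3.141, 0.001, 1.621]
wrist_force: [-4.1, -5.1, 7.9]
finger_gap: 13.5
finger_force: 8.0
```

Emit:
jog_arm(plan=[0.001,0,0,0,0,0,0.0015,0,0,0,0,0,0.0015,0,0,0,0,0])

```text
clock: 12.35
eef_pos: [513.4, 204.2, 50.8]
eef_rot: [-3.138, 0.001, 1.622]
wrist_force: [-13.4, -3.6, 11.2]
finger_gap: 13.6
finger_force: 8.0
```

Firmly at the stop: the force rises and there is no more travel. Backing off the push, opening and retreating.

Emit:
jog_arm(plan=[-0.0012,0,0,0,0,0,-0.0012,0,0,0,0,0,-0.0012,0,0,0,0,0,-0.0012,0,0,0,0,0], claw=0.036)

```text
clock: 12.75
eef_pos: [513.7, 204.7, 50.6]
eef_rot: [3.141, -0.0, 1.622]
wrist_force: [0.4, 0.3, -1.0]
finger_gap: 35.8
finger_force: 0.0
```

Emit:
jog_arm(plan=[0,0,0.03,0,0,0,0,0,0.07,0,0,0,0,0,0.11,0,0,0,-0.04,-0.03,0.13,0,0,0,-0.06,-0.08,0.13,0,0,0,-0.06,-0.13,0.13,0,0,0,-0.06,-0.17,0.13,0,0,0,-0.06,-0.17,0.13,0,0,0,-0.06,-0.17,0.13,0,0,0])

```text
clock: 13.65
eef_pos: [453.7, 34.0, 180.8]
eef_rot: [3.141, -0.0, 1.619]
wrist_force: [-0.0, 0.7, -0.0]
finger_gap: 35.9
finger_force: 0.0
```

```bash
python3 - <<'E'
from h import *
s=manip.read_state();print(s['clock'],s['eef_pos'],s['wrist_force'])
c,im,d=shot('wrist','w6.png')
P=cloud(c,d);r=np.hypot(P[...,0]-519,P[...,1]-99)
for lo,hi in ((18,23),(24,32),(38,42)):
    k=(r>lo)&(r<hi)&(P[...,2]<37);print(lo,np.percentile(P[k][:,2],[5,50,95]).round(1))
X,Y,o=ortho(c,im,515,165,41)
h=cv2.cvtColor(o,cv2.COLOR_RGB2HSV);y=(h[:,:,0]>18)&(h[:,:,0]<35)&(h[:,:,1]>150)&(h[:,:,2]>100)
v=cv2.fitLine(np.c_[X[y],Y[y]].astype(np.float32),cv2.DIST_L2,0,.01,.01).ravel();print('clamp',np.arctan(-v[0]/v[1])-.055 if v[1] else v,v)
E
```

```text
13.65 [453.70952226  34.02364166 180.78310574] [-0.00530223  0.67476279 -0.03815662]
18 [29.5 30.6 31.9]
24 [29.3 30.6 31.9]
38 [29.4 30.5 31.8]
clamp -0.0045242086 [ 5.0454360e-02 -9.9872637e-01  5.1515430e+02  1.6418822e+02]
```

View pics/w6.png

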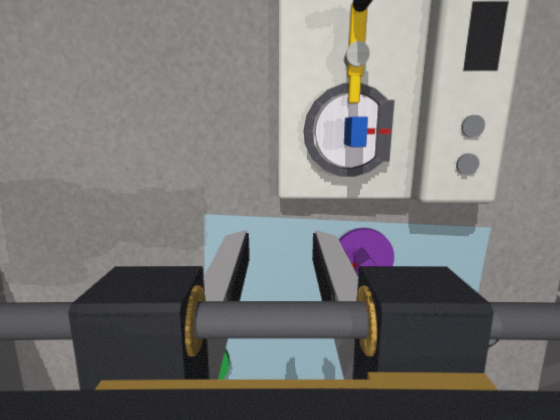

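The disc is seated flush with its marks aligned. The clamp finger tip, at (354,98), lies over the disc's edge at an angle of about 0, and the robot is clear. Handing in.

```bash
python3 -c "
from cell import manip; print(manip.sign_off())"
```

```text
the job is handed in; nothing more can be done
None
```

The disc is seated flush in the collar with the flats aligned, the yellow clamp is swung in to its stop over it, the gripper has let go and is clear, no bystander was handled, and the job was handed in at about 14 s.

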